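# Shuttle the water-test filter cell to its port, key its cap and hold it on the seal

## Task

First slide the carriage with the steel filter cell along its guide rods until it rests against the end stop beside the vacuum gauge. Then turn the knurled collar on top of the cell, either way, until its hidden keyways drop over the pins, and push the cap fully home against its sprung seal. Finish while still holding it pushed home with the gripper, so that the vacuum can take hold, with the carriage still at its stop; leave the other things on the counter where they are.

Things in the scene. Friction and masses are not known exactly. Their poses are not given: they have to be found in the camera images.
- station: vacuum filter station, fixed: grey painted base plate 130 x 400 mm, top at 14 mm, with two steel guide rods along its length. Origin: centre of its underside; y runs along the rods towards the end stop, x across them, z up. A round steel vacuum gauge, 54 mm across, top at 82 mm, stands beyond the stop at y = 165 mm; the rear end block is at y = -187 mm.
- stop (a point): middle of the top edge of the end stop's face, 46 mm above the counter: an aluminium block 110 mm wide across the rods, reaching 18 mm further along station y, with two small black rubber buffers. The carriage plate's front edge meets the buffers 4 mm before it.
- carriage (a joint): travel of the carriage along the station's +y, in m: 0 at the rear end, 0.120 against the end stop. It moves stiffly (about 5 N of friction) and stays where it is left. The filter cell's upright axis stands at station x = 0, y = travel - 0.060 m.
- handle (a point): middle of the black knob on the carriage, 90 mm above the counter, 90 mm behind the cell's axis (towards station -y). The knob is 24 mm across from 86 to 96 mm above the counter, rounded at the top (100 mm), on a 10 mm stem, fixed to the carriage; it serves to push or pull the carriage.
- cell (a point): foot of the filter cell's upright axis, on top of the carriage, 52 mm above the counter. The carriage is an aluminium plate 104 mm across station x; along y it reaches 35 mm forward and 115 mm back from here. The steel cell base on it is 45 mm across and 11 mm high, under the knurled collar.
- cap: the cell's cap with its knurled steel collar, captive (cannot be lifted off). Origin: on the cell's axis at half the collar's height, 87 mm above the counter while raised; axes stay parallel to the station's, they do not show the collar's turn. The collar is 46 mm across, 26 mm high (13 below to 13 above). On top: a low dome 37 mm across and a 12 mm nipple up to 30 mm above the origin.
- collar_rim (a point): centre of the collar's lower rim. The collar turns about the upright axis either way without end (0.015 N m). Inside, its lip rides on two opposed pins and has two opposed, unmarked keyways: it can drop at one angle in every half turn, within about 5 degrees, by its own weight or when pressed; at the start that is over 30 degrees of turning away either way. Until then pressing does not lower it.
- cap_lift (a joint): how far cap and collar have gone down, in m: 0 while the lip rides on the pins; about 0.006 when the keyways have dropped over the pins and the cap rests on the sprung seal; 0.010 fully home (the collar's rim then meets the cell base within 1 mm). From 0.006 to 0.010 the seal pushes back, about 9 N when home, and lifts the cap again when let go.
- stand: bystander: slotted beechwood stand 120 x 80 mm with three upright steel hemostats, 187 mm high, loose. Origin: centre of its underside.
- dispenser: bystander: square grey push button dispenser, 75 x 75 x 92 mm, loose. Origin: centre of its underside.
- petri: bystander: smoked glass petri dish, 95 mm across, 16 mm high, loose. Origin: centre of its underside.
- tray: bystander: amber plastic tray 150 x 200 x 45 mm holding two violet tubing clamps, loose. Origin: centre of its underside.
- clamp_a: bystander: violet plastic tubing clamp, 75 x 20 x 20 mm, lying loose in the amber tray, the one nearer the tray's -y side. Origin: centre of its underside.
- clamp_b: bystander: violet plastic tubing clamp, 75 x 20 x 20 mm, lying loose in the amber tray, the one nearer the tray's +y side. Origin: centre of its underside.

How it is judged:
By the outcome, as a careful person would: the job done as asked, in the order asked, and still so for the second after the job is handed in, while the arm keeps its last pose, push and grip.
It also fails if it takes over 61 s, if anything falls off the work surface, if the arm or the gripper's body presses on something with over 40 N, if the wrist force passes 120 N, or if a joint passes its speed limit or range.

## Robot

A 6-joint arm with a two-finger parallel gripper is mounted at the origin on the work surface. World frame = base frame: x ahead of the robot, y to its left, z up, the work surface at z = 0. Lengths are in mm, angles in rad, forces in N, time in s.
With the tool pointing down it reaches from about 325 to 900 mm from the base axis. Payload 6.1 kg.
Tool frame: the origin (TCP) lies at the very end of the fingers, on their centre line; the grasp point (between the pads) lies 19 mm behind it (arm.grip_depth is the distance from the TCP to the grasp point, in mm); z points along the fingers, y is the line along which they close (so a half turn about z gives the same grasp; the last joint's range is limited). The gripper opens to 85 mm and grips with 20 to 120 N. Pads are 22 mm wide; open, the fingers measure 114 mm over their backs; the gripper's body (76 mm by 85 mm) begins 54 mm behind the grasp point. The pads swing forward as they close: fully open they stand 13 mm farther back than shut.
Start: joints at [1.192, 0.22, 1.526, -0, 1.395, -0.126], TCP at [156.321, 605.127, 208.1] pointing down, gripper open.
Joint ranges: [-2.98, 2.98], [-0.91, 2.08], [0.09, 2.57], [-1.24, 4.39], [0.2, 2.65], [-2.68, 2.68]. Speed limits (rad/s): [2.57, 2.57, 3.01, 3.14, 3.14, 3.14].

## Interface

Orientations are given as a unit quaternion [x, y, z, w].
In Python, from workcell import sensors, cams, ticket, arm gives the robot as it stands.
- The arm moves only by the tool send_rows, never from a script. Its argument "steps" is a list of rows, each a list of 7 numbers: the finger opening in mm, from 0 to 85.4, then the shift along the tool's x, y, z normalised to -1 to 1, where 1 is 0.4 m, then the turn, a rotation vector about the tool's x, y, z normalised to -1 to 1, where 1 is 1.5 rad. A call has 1 to 20 rows; each row is the pose to reach, as a shift and turn from the pose commanded when the call began, along the tool's axes at that moment; what a row does not reach only later rows make up. A row lasts 1/8 s, in which the tool goes at most 62.5 mm and 10.7 degrees, less where a joint would pass 70% of its speed; a pose out of reach is approached as far as the arm can. A call with a number of a shift or a turn outside -1 to 1 is refused whole. A call with a gripper value outside its range is refused whole. The fingers move at their own pace and stop on an object; "newtons" is the grip in N (left out, the last holds). Time passes only in rows, so rows that repeat a pose let the fingers close. It gives the time, the measured TCP pose, the force, the opening and the grip force at its end, in the units of the state.
- sensors.read_state(): the state, without advancing time (a new reading comes with each control period).
- cams.snapshot(name): name is "scene" or "top"; returns the picture (384x512x3 uint8, red, green, blue); there is no depth.
- cams.camera_model(name): a dict with "vertical_fov" (degrees; the focal length in pixels is half the picture's height over the tangent of half this angle, whatever the lens; pixels are square), "cx", "cy" (the principal point, pixels), "rvec" (rotation vector, rad) and "tvec" (3), from world to camera coordinates, as OpenCV has them. Camera axes: x right, y down, z forward; pixel columns grow to the right and rows downward; lengths in mm; the calibration is good to about 2 mm. A picture is of the moment at which its call begins. camera_model takes no time and is no camera call.
- ticket.sign_off(): hands the job in; it is judged then, once.
The state is a dict: "clock": time; "qpos": joint angles; "dq": joint speeds; "joint_torque": joint torques, N m; "eef_pos": TCP position; "orientation": TCP orientation; "ft_force": force on the tool from outside, world axes, zero at the start; "moment": the same for the moment, N m; "opening": finger opening in mm; "gripper_force": force on a finger pad.
Only numpy, scipy, OpenCV 4.12 (cv2) and the standard library are available. Lean on these libraries where they do the work, as an engineer would, in place of code of your own. Each camera call takes 0.05 s, during which the arm holds its last target. There are 200 camera calls.

## Working session

There is one attempt and no reset: what is moved stays moved. The work goes in short steps, Python scripts to look and compute and a tool call to move; the robot and the scene stay as the last step left them, time stands still between calls to the robot, and variables do not carry over. Pictures are saved under pics/ and viewed, at most 10 in all, crops included, and the job is handed in when it is done.

Besides the shell and the picture viewer there is one more tool, called after "Emit:" by a JSON object that holds its "method" and its "body". send_rows: Moves the arm, as the interface text tells. Its arguments: {"type":"object","properties":{"steps":{"type":"array"},"newtons":{"type":"number"}},"required":["steps"]}

```bash
mkdir -p pics; cat > h.py <<'E'
import numpy as np, cv2
from workcell import sensors, cams, ticket, arm
def K(n):
    m=cams.camera_model(n); f=192/np.tan(np.radians(m["vertical_fov"])/2)
    return np.array([[f,0,m["cx"]],[0,f,m["cy"]],[0,0,1.]]),np.array(m["rvec"],float),np.array(m["tvec"],float)
def ray(n,px):
    k,r,t=K(n); R=cv2.Rodrigues(r)[0]; d=R.T@np.linalg.inv(k)@np.array([px[0],px[1],1.]); return -R.T@t,d/np.linalg.norm(d)
def atz(n,px,z):
    c,d=ray(n,px); return c+d*(z-c[2])/d[2]
def tri(*obs):
    A=np.zeros((3,3));b=np.zeros(3)
    for n,p in obs:
        c,d=ray(n,p);M=np.eye(3)-np.outer(d,d);A+=M;b+=M@c
    x=np.linalg.solve(A,b); return x,[np.linalg.norm((np.eye(3)-np.outer(d,d))@(x-c)) for c,d in (ray(n,p) for n,p in obs)]
def proj(n,P):
    k,r,t=K(n); return cv2.projectPoints(np.array(P,float).reshape(-1,3),r,t,k,None)[0].reshape(-1,2)
def save(n,f,crop=None,s=1):
    im=cams.snapshot(n)[:,:,::-1].copy()
    if crop: x0,y0,x1,y1=crop; im=im[y0:y1,x0:x1]
    cv2.imwrite("pics/"+f,cv2.resize(im,None,fx=s,fy=s,interpolation=cv2.INTER_CUBIC))
E
python3 - <<'E'
from h import *
a=cams.snapshot("scene");b=cams.snapshot("top")
for n,i in(("scene",a),("top",b)):
    cv2.imwrite(f"pics/{n}0.png",cv2.resize(i[:,:,::-1],None,fx=1.56,fy=1.56,interpolation=cv2.INTER_CUBIC)); np.save(n,i); print(K(n), ray(n,(256,192)))
print(sensors.read_state())
E
```

```text
(array([[411.73101684,   0.        , 251.58661502],
       [  0.        , 411.73101684, 192.88439577],
       [  0.        ,   0.        ,   1.        ]]), array([ 1.00961226,  2.27287048, -1.2282376 ]), array([ 411.55307183, -200.45866304, 1820.52441244])) (array([1465.90767766,  808.98583792,  848.83763903]), array([-0.61432949, -0.56339175, -0.55243914]))
(array([[389.89791301,   0.        , 252.18810016],
       [  0.        , 389.89791301, 189.40474101],
       [  0.        ,   0.        ,   1.        ]]), array([ 2.17288198, -2.16411069,  0.13875729]), array([ -18.59213471,  598.22968653, 1116.39954425])) (array([ 466.61051377,   -1.30720935, 1177.64395611]), array([ 0.10784004, -0.02272256, -0.99390855]))
{'clock': 0.1, 'qpos': array([ 1.19192020e+00,  2.21138270e-01,  1.52751849e+00, -2.32739128e-05,
        1.39468479e+00, -1.26074825e-01]), 'dq': array([ 0.00151737, -0.00190843, -0.00393436,  0.00062817, -0.00189294,
       -0.00015397]), 'joint_torque': array([ 1.90041472e-03, -4.98239136e+01, -3.90549731e+01, -7.28838472e-05,
        5.60640357e-03,  7.71075833e-06]), 'eef_pos': array([156.09996505, 604.583676  , 207.10270607]), 'orientation': array([ 1.26062254e-01,  9.92021947e-01, -8.49585909e-04, -2.07346346e-04]), 'ft_force': array([ 0.29450834, -0.09082072,  0.09437029]), 'moment': array([-0.00089804,  0.01241738,  0.06943021]), 'gripper_force': 0.0, 'opening': 85.59232244902411}
```

View pics/scene0.png

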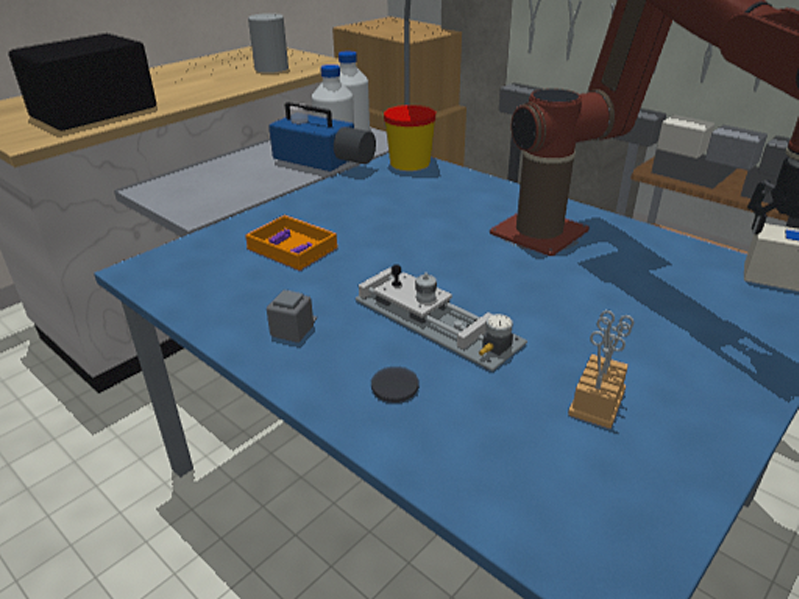

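View pics/top0.png

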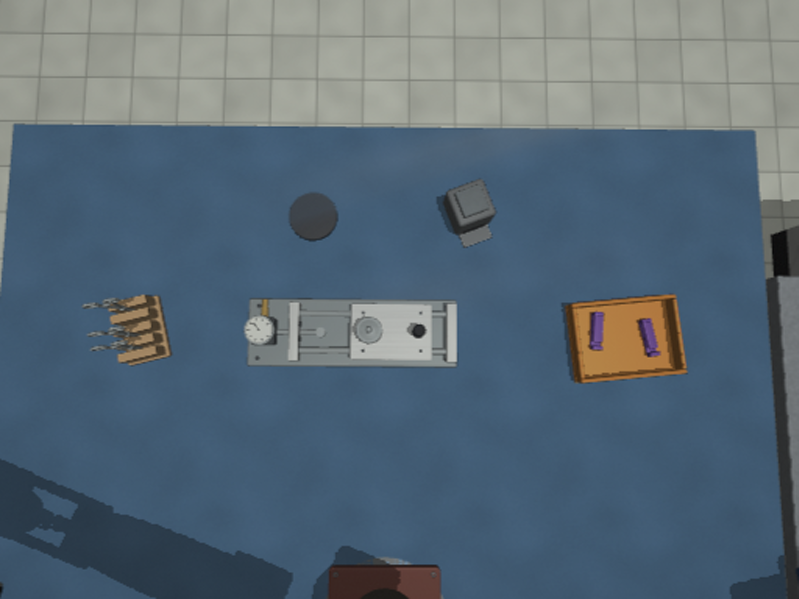

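The scene view shows the station mid-counter: knob at (397,270), cell at (427,285) and gauge at (497,330), all in enlarged pixels. In the top view the rods run left–right, with the gauge at (260,330), cell at (368,330) and knob at (418,330). Next I'll enlarge crops of both.

```bash
python3 - <<'E'
from h import *
def c(n,x0,y0,x1,y1,s): 
    cv2.imwrite(f"pics/{n}c.png",cv2.resize(np.load(n+".npy")[y0:y1,x0:x1,::-1],None,fx=s,fy=s,interpolation=cv2.INTER_CUBIC))
c("scene",220,160,346,244,6); c("top",150,180,300,245,5)
E
```

```text
(no output)
```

View pics/scenec.png

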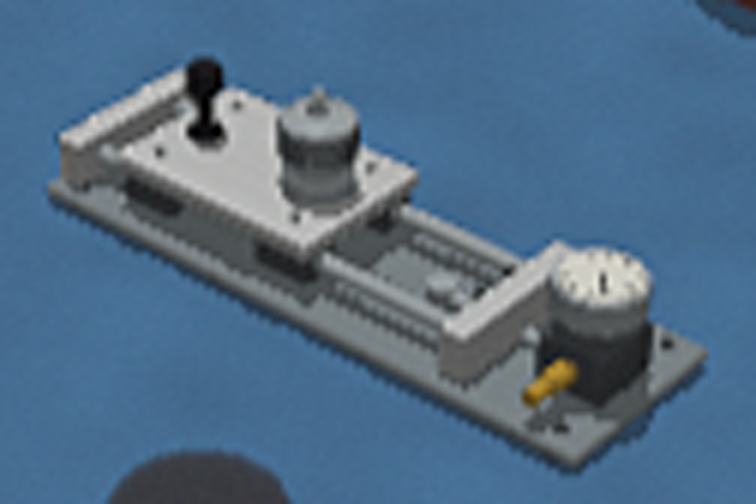

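View pics/topc.png

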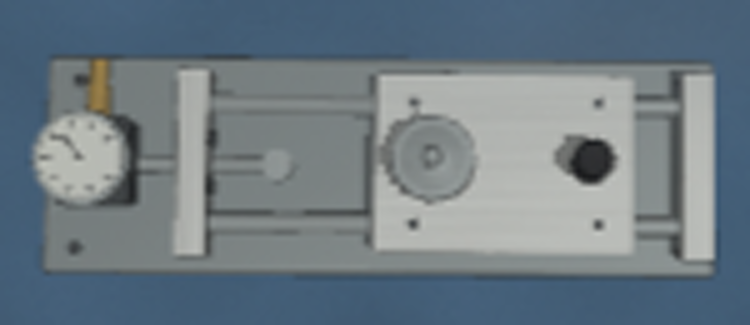

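The scene crop shows the gauge top at (602,278), nipple top at (318,95) and knob at (205,77). The top crop shows the gauge at (79,157), nipple at (432,155), knob at (593,159), and base corners at (50,58), (45,272), (713,272) and (714,64). The carriage front edge is near x=376 and the stop face near x=208.

```bash
python3 - <<'E'
from h import *
S=lambda u,v:("scene",((u+.5)/6-.5+220,(v+.5)/6-.5+160))
T=lambda u,v:("top",((u+.5)/5-.5+150,(v+.5)/5-.5+180))
np.set_printoptions(precision=1,suppress=True)
for n,a,b in[("gauge82",S(602,278),T(79,157)),("nipple117",S(318,93),T(432,155)),("knob~92",S(205,77),T(593,159)),
 ("corner A(+x+y)",S(575,464),T(50,58)),("cornerB(-x+y)",S(706,351),T(45,272)),("corner(+x-y)",S(50,187),T(714,64)),
 ("plate front+x 52",S(308,248),T(377,76)),("plate front-x",S(416,175),T(375,249)),("stop +x",S(443,335),T(210,70))]:
    print(n,*tri(a,b))
for z,p in[(14,(50,58)),(14,(45,272)),(14,(713,272)),(14,(714,64)),(52,(376,160)),(46,(208,160)),(100,(593,159)),(117,(432,155)),(100,(430,157)),(82,(79,157))]:
    print(z,p,atz(*T(*p),z))
E
```

```text
gauge82 [530.8 229.3  75.4] [np.float64(0.4803898225607777), np.float64(0.4803898225607858)]
nipple117 [530.6  29.2 111.8] [np.float64(0.45148195759470416), np.float64(0.45148195759472787)]
knob~92 [530.  -60.   87.4] [np.float64(0.683572080420461), np.float64(0.6835720804204143)]
corner A(+x+y) [594.8 263.    4.7] [np.float64(0.29694753634287446), np.float64(0.29694753634303245)]
cornerB(-x+y) [466.6 261.7   6. ] [np.float64(0.07669275924003753), np.float64(0.07669275923985766)]
corner(+x-y) [ 591.9 -137.     5.7] [np.float64(1.7377359441189886), np.float64(1.7377359441190603)]
plate front+x 52 [580.2  64.   45.2] [np.float64(0.9994621888791922), np.float64(0.9994621888793307)]
plate front-x [480.1  63.6  45.5] [np.float64(0.5263388155338988), np.float64(0.526338815533873)]
stop +x [584.  163.4  34.5] [np.float64(1.719444110948859), np.float64(1.719444110948891)]
14 (50, 58) [593.9 260.7  14. ]
14 (45, 272) [466.6 259.8  14. ]
14 (713, 272) [ 467.9 -135.7   14. ]
14 (714, 64) [ 592.2 -137.4   14. ]
52 (376, 160) [531.4  62.9  52. ]
46 (208, 160) [531.4 160.4  46. ]
100 (593, 159) [529.7 -59.8 100. ]
117 (432, 155) [530.5  28.7 117. ]
100 (430, 157) [530.5  30.3 100. ]
82 (79, 157) [530.7 227.5  82. ]
```

Emit:
{"method": "send_rows", "body": {"steps": [[85,-0.63,-0.58,0,0,0,-0.168],[85,-0.63,-0.58,0,0,0,-0.168],[85,-0.63,-0.58,0,0,0,-0.168],[85,-0.63,-0.58,0,0,0,-0.168],[85,-0.63,-0.58,0,0,0,-0.168],[85,-0.63,-0.58,0,0,0,-0.168],[85,-0.63,-0.58,0,0,0,-0.168],[85,-0.63,-0.58,0,0,0,-0.168]], "newtons": 40}}

```text
clock: 1.1
eef_pos: [341.9, 317.9, 207.9]
orientation: [0.001, 1.0, 0.0, -0.0]
ft_force: [0.0, 0.4, -0.1]
opening: 85.4
gripper_force: 0.0
```

Emit:
{"method": "send_rows", "body": {"steps": [[85,-0.47,-0.72,0,0,0,0],[85,-0.47,-0.72,0,0,0,0],[85,-0.47,-0.72,0,0,0,0],[85,-0.47,-0.72,0,0,0,0],[85,-0.47,-0.72,0,0,0,0],[85,-0.47,-0.72,0,0,0,0],[85,-0.47,-0.72,0.1,0,0,0],[85,-0.47,-0.72,0.1,0,0,0],[85,-0.47,-0.72,0.1,0,0,0]]}}

```text
clock: 2.22
eef_pos: [530.2, 30.6, 168.8]
orientation: [-0.001, 1.0, 0.0, 0.0]
ft_force: [0.4, 0.2, 0.1]
opening: 85.1
gripper_force: 0.0
```

```bash
python3 - <<'E'
from h import *
s=sensors.read_state();print(s["eef_pos"],s["qpos"])
a=cams.snapshot("scene")[150:240,215:315,::-1];b=cams.snapshot("top")[175:265,190:290,::-1]
cv2.imwrite("pics/p1.png",cv2.resize(np.hstack([a,b]),None,fx=4,fy=4,interpolation=cv2.INTER_CUBIC))
E
```

```text
[530.20500748  30.58585465 168.81450381] [-9.10469771e-02  2.75535163e-02  1.81331845e+00  1.91972216e-04
  1.30065705e+00 -1.66301949e+00]
```

View pics/p1.png

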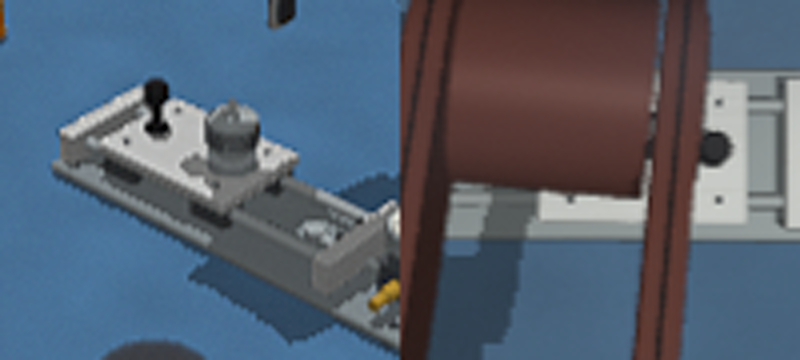

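```bash
python3 - <<'E'
from h import *
P=[(530,30.5+d,z) for d in(-50,50) for z in(168,182)]; print(proj("scene",P), proj("scene",[(530.4,29.5,117),(530.4,29.5,111)]))
save("scene","p2.png",(200,90,330,190),6)
E
```

```text
[[261.91409487 156.21913678]
 [261.90172733 152.61367973]
 [284.61904614 165.72524049]
 [284.73638206 162.02221183]] [[272.55911748 173.79338017]
 [272.53946591 175.28533276]]
```

View pics/p2.png

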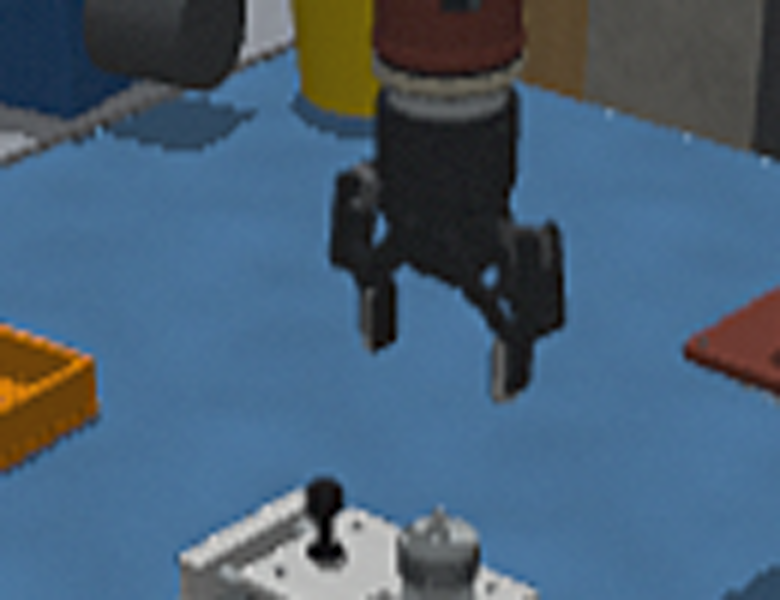

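Fingertips appear at about (262.5,148.3) and (283.2,156.6), some 4–6 px higher than projected. I'll check the camera model, then look again lower down, beside the collar.

Emit:
{"method": "send_rows", "body": {"steps": [[85,0,-0.002,0.15,0,0,0],[85,0,-0.002,0.15,0,0,0],[85,0,-0.002,0.15,0,0,0]]}}

```text
clock: 2.75
eef_pos: [531.1, 28.6, 110.0]
orientation: [0.0, 1.0, -0.0, 0.001]
ft_force: [0.4, -0.4, 0.9]
opening: 85.1
gripper_force: 0.0
```

```bash
python3 - <<'E'
from h import *
print(cams.camera_model("scene"),sensors.read_state()["eef_pos"])
P=[(530,30+d,z) for d in(-48,48) for z in(109,122)]; print(proj("scene",P),proj("scene",[0,0,0]))
save("scene","p3.png",(210,110,330,200),6)
E
```

```text
{'vertical_fov': 50.00152565932061, 'cx': 251.58661502244507, 'cy': 192.8843957688847, 'rvec': array([ 1.00961226,  2.27287048, -1.2282376 ]), 'tvec': array([ 411.55307183, -200.45866304, 1820.52441244])} [531.05476716  28.63795041 110.03973349]
[[262.28447477 171.13227161]
 [262.27509882 167.93404882]
 [283.56244847 180.62063858]
 [283.66319331 177.34540501]] [[344.66373258 147.54853067]]
```

View pics/p3.png

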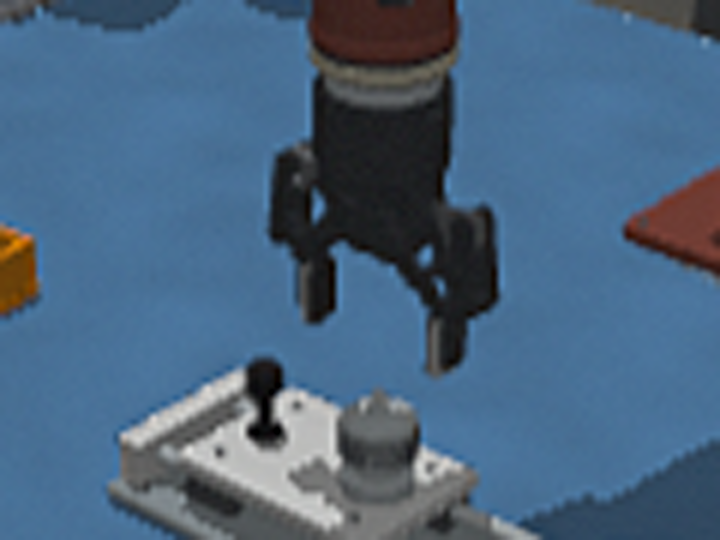

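Tips show at (262.5,163.7) and (282.8,172.0), laterally centred on the nipple at (272.8,175.8), but they look about 20 mm higher than expected. I'll check grip_depth and use image differencing from a small move to get the gripper position in both views.

```bash
python3 - <<'E'
from h import *
print([ (k,getattr(arm,k)) for k in dir(arm) if k[0]!='_'])
print(atz("top",(385/1.5625,565/1.5625),10),proj("top",[(0,0,10),(530.5,29,117),(530,-18,123),(530,76,123)]))
b=np.load("scene.npy")[:,:,::-1].astype(int); t=np.load("top.npy")[:,:,::-1].astype(int)
n=cams.snapshot("scene")[:,:,::-1].astype(int); m=cams.snapshot("top")[:,:,::-1].astype(int)
for nm,o,w in(("scene",b,n),("top",t,m)):
    d=(abs(o-w).sum(2)>60)
    if nm=="scene":
        for r in range(158,176): print(r,np.where(d[r,250:296])[0]+250)
    else:
        for r in range(188,240,4): x=np.where(d[r,180:300])[0]+180; print(r,x.min() if len(x) else 0,x.max() if len(x) else 0,len(x))
E
```

```text
[('IKError', <class 'workcell.IKError'>), ('grip_depth', 18.700000000000003)]
[103.8569613   -1.51577766  10.        ] [[245.68372636 399.80663917]
 [235.90637979 210.6169774 ]
 [253.21856385 210.73883087]
 [218.44651087 210.59696952]]
158 [259 260 261 262 263 264 265 279 280 281 282 284 285 286 287 288 289 290
 291 292]
159 [259 260 261 262 263 264 265 280 281 282 283 284 285 286 287 288 289 290
 291 292]
160 [259 260 261 262 263 264 265 280 281 282 283 284 285 286 287 288 289 290
 291 292]
161 [260 261 262 263 264 265 281 282 283 284 285 286 287 288 289 290]
162 [260 261 262 263 264 281 282 283 284 285 286 287 288 289]
163 [261 262 281 282 283 284 285 286 287]
164 [281 282 283 284 285 286 287]
165 [281 282 283 284 285 286 287]
166 [281 282 283 284 285 286 287]
167 [281 282 283 284 285 286 287]
168 [281 282 283 284 285 286 287]
169 [281 282 283 284 285 286]
170 [281 282 283 284 285]
171 [281 282 283 284]
172 [282 283]
173 []
174 []
175 [272 273]
188 188 266 79
192 187 265 79
196 187 266 79
200 186 266 80
204 185 265 80
208 184 265 80
212 183 263 80
216 183 264 80
220 182 263 81
224 181 263 68
228 180 262 51
232 180 262 49
236 180 261 46
```

Emit:
{"method": "send_rows", "body": {"steps": [[85,0,0,0.03,0,0,0],[85,0,0,0.06,0,0,0],[85,0,0,0.085,0,0,0],[85,0,0,0.11,0,0,0],[85,0,0,0.11,0,0,0],[85,0,0,0.11,0,0,0]]}}

```text
clock: 3.65
eef_pos: [530.2, 28.5, 64.2]
orientation: [0.0, 1.0, -0.0, 0.0]
ft_force: [-0.5, -0.3, 1.3]
opening: 85.2
gripper_force: 0.0
```

```bash
python3 - <<'E'
from h import *
print(sensors.read_state()["eef_pos"]); save("scene","p4.png",(230,140,310,205),8)
E
```

```text
[530.23505407  28.51355579  64.20348964]
```

View pics/p4.png

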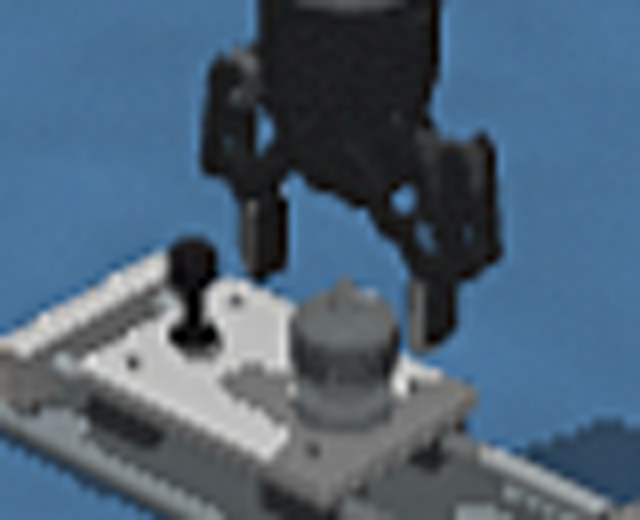

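Emit:
{"method": "send_rows", "body": {"steps": [[85,0,0.001,0.02,0,0,0],[85,0,0.001,0.02,0,0,0],[60,0,0.001,0.02,0,0,0],[40,0,0.001,0.02,0,0,0],[35,0,0.001,0.02,0,0,0],[35,0,0.001,0.02,0,0,0]], "newtons": 25}}

```text
clock: 4.45
eef_pos: [530.4, 29.1, 56.6]
orientation: [0.0, 1.0, 0.0, 0.0]
ft_force: [-1.1, 2.9, 4.0]
opening: 44.9
gripper_force: 25.7
```

Emit:
{"method": "send_rows", "body": {"steps": [[35,0,0.02,0,0,0,0],[35,0,0.05,0,0,0,0],[35,0,0.08,0,0,0,0],[35,0,0.11,0,0,0,0],[35,0,0.14,0,0,0,0],[35,0,0.17,0,0,0,0],[35,0,0.2,0,0,0,0],[35,0,0.21,0,0,0,0],[35,0,0.21,0,0,0,0]], "newtons": 45}}

```text
clock: 5.58
eef_pos: [530.5, 112.7, 56.7]
orientation: [0.0, 1.0, -0.0, 0.0]
ft_force: [-1.0, -1.7, 5.3]
opening: 44.4
gripper_force: 45.3
```

Emit:
{"method": "send_rows", "body": {"steps": [[35,0,0.005,0,0,0,0],[35,0,0.01,0,0,0,0],[35,0,0.015,0,0,0,0],[35,0,0.02,0,0,0,0],[35,0,0.02,0,0,0,0]]}}

```text
clock: 6.2
eef_pos: [530.6, 120.0, 56.6]
orientation: [0.0, 1.0, -0.001, 0.0]
ft_force: [-1.3, -4.8, 6.5]
opening: 44.7
gripper_force: 45.4
```

Emit:
{"method": "send_rows", "body": {"steps": [[35,0,0.005,0,0,0,0],[35,0,0.0075,0,0,0,0],[35,0,0.0075,0,0,0,0]]}}

```text
clock: 6.58
eef_pos: [530.6, 122.9, 56.7]
orientation: [0.0, 1.0, -0.001, 0.0]
ft_force: [-1.5, -4.3, 5.3]
opening: 44.3
gripper_force: 45.4
```

Emit:
{"method": "send_rows", "body": {"steps": [[35,0,0.004,0,0,0,0],[35,0,0.0075,0,0,0,0],[35,0,0.0075,0,0,0,0]]}}

```text
clock: 6.95
eef_pos: [530.6, 124.2, 56.6]
orientation: [0.0, 1.0, -0.002, 0.0]
ft_force: [-0.6, -10.7, 7.0]
opening: 44.3
gripper_force: 45.6
```

Emit:
{"method": "send_rows", "body": {"steps": [[35,0,0.004,0,0,0,0],[35,0,0.0075,0,0,0,0],[35,0,0.0075,0,0,0,0]]}}

```text
clock: 7.32
eef_pos: [530.6, 124.5, 56.6]
orientation: [0.0, 1.0, -0.004, -0.0]
ft_force: [-2.2, -21.2, 8.4]
opening: 44.5
gripper_force: 46.0
```

```bash
python3 - <<'E'
from h import *
save("scene","p5.png",(235,145,335,220),7)
E
```

```text
(no output)
```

View pics/p5.png

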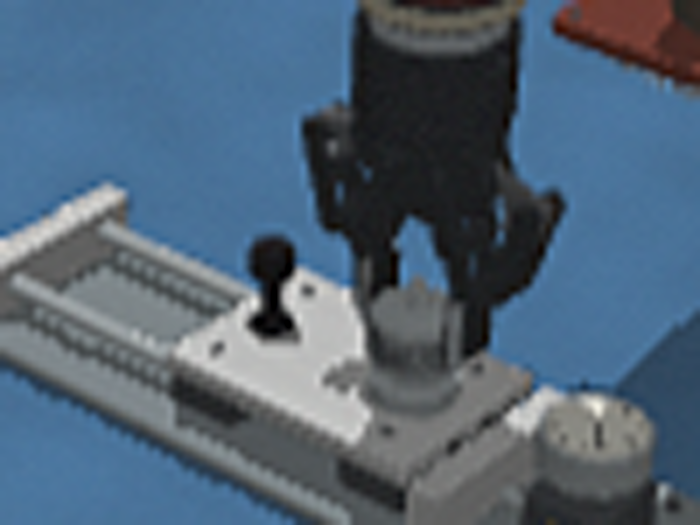

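The carriage plate sits against the stop and the fingers straddle the collar. I'll ease the push and try a first turn.

Emit:
{"method": "send_rows", "body": {"steps": [[35,0,-0.006,0,0,0,0],[35,0,-0.006,0,0,0,0.04],[35,0,-0.006,0,0,0,0.08],[35,0,-0.006,0,0,0,0.12],[35,0,-0.006,0,0,0,0.16],[35,0,-0.006,0,0,0,0.2]]}}

```text
clock: 8.12
eef_pos: [530.7, 125.0, 56.6]
orientation: [0.151, 0.989, -0.002, 0.001]
ft_force: [-1.5, -8.8, 5.3]
opening: 44.7
gripper_force: 45.7
```

```bash
python3 - <<'E'
from h import *
s=sensors.read_state(); print({k:np.round(s[k],3) for k in("eef_pos","ft_force","moment","qpos","opening")})
E
```

```text
{'eef_pos': array([530.712, 125.002,  56.621]), 'ft_force': array([-1.478, -8.836,  5.311]), 'moment': array([-1.513,  0.166,  0.118]), 'qpos': array([ 0.089,  0.194,  1.861, -0.005,  1.086, -1.177]), 'opening': np.float64(44.739)}
```

Emit:
{"method": "send_rows", "body": {"steps": [[35,0,0,0.004,0,0,0.01],[35,0,0,0.008,0,0,0.04],[35,0,0,0.008,0,0,0.07],[35,0,0,0.008,0,0,0.1],[35,0,0,0.008,0,0,0.13],[35,0,0,0.008,0,0,0.16],[35,0,0,0.008,0,0,0.19],[35,0,0,0.008,0,0,0.22]]}}

```text
clock: 9.12
eef_pos: [531.4, 125.8, 55.7]
orientation: [0.311, 0.951, -0.001, 0.001]
ft_force: [-7.4, -7.5, 19.2]
opening: 44.8
gripper_force: 47.0
```

Emit:
{"method": "send_rows", "body": {"steps": [[35,0,0,0,0,0,0.03],[35,0,0,0,0,0,0.06],[35,0,0,0,0,0,0.09],[35,0,0,0,0,0,0.12],[35,0,0,0,0,0,0.15],[35,0,0,0,0,0,0.18],[35,0,0,0,0,0,0.21],[35,0,0,0,0,0,0.24]]}}

```text
clock: 10.12
eef_pos: [531.6, 126.2, 52.9]
orientation: [0.476, 0.879, -0.0, 0.002]
ft_force: [4.9, -4.7, -2.3]
opening: 44.0
gripper_force: 46.1
```

Emit:
{"method": "send_rows", "body": {"steps": [[62,0,0,0,0,0,0],[62,0,0,0,0,0,0],[62,0,0,0,0,0,0],[62,0,0,-0.006,0,0,0],[62,0,0,-0.006,0,0,0]]}}

```text
clock: 10.75
eef_pos: [530.3, 127.6, 55.6]
orientation: [0.475, 0.88, 0.0, 0.0]
ft_force: [0.2, -0.4, 0.1]
opening: 62.0
gripper_force: 0.0
```

```bash
python3 - <<'E'
from h import *
print(sensors.read_state()["eef_pos"]); save("scene","p6.png",(265,165,335,217),11)
print(proj("scene",[(531,125,117),(531,125,111)]))
E
```

```text
[530.33159553 127.63485317  55.61491192]
[[294.51486778 183.62999351]
 [294.44098515 185.15791817]]
```

View pics/p6.png

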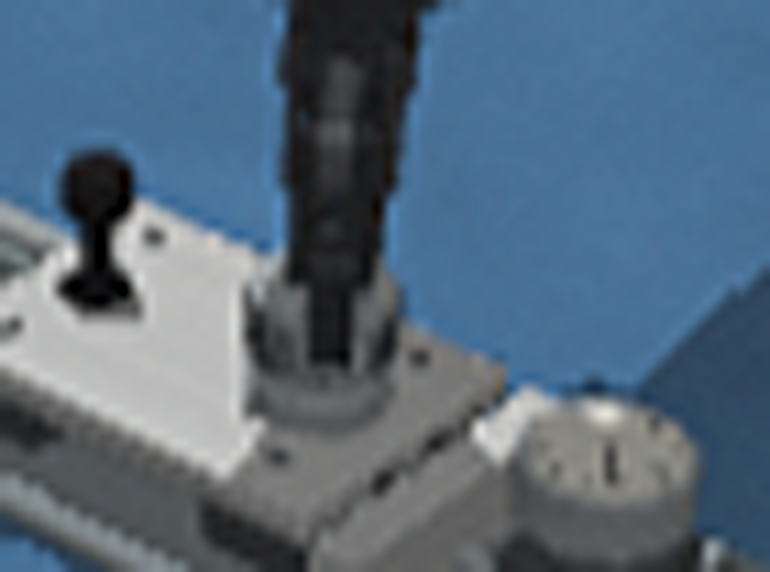

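The drop happened. The fingertip at (330,365) is now just at the collar's lower rim and the carriage is still at the stop. I'll regrip centred and press.

Emit:
{"method": "send_rows", "body": {"steps": [[62,-0.004,-0.003,0,0,0,0],[35,-0.004,-0.003,0,0,0,0],[35,-0.004,-0.003,0,0,0,0],[35,-0.004,-0.003,0,0,0,0],[35,-0.004,-0.003,0,0,0,0]], "newtons": 60}}

```text
clock: 11.42
eef_pos: [531.2, 125.7, 56.0]
orientation: [0.475, 0.88, 0.001, 0.001]
ft_force: [4.8, 1.9, 1.4]
opening: 43.3
gripper_force: 60.8
```

Emit:
{"method": "send_rows", "body": {"steps": [[35,0,0,0.005,0,0,0],[35,0,0,0.01,0,0,0],[35,0,0,0.01,0,0,0]]}}

```text
clock: 11.8
eef_pos: [531.3, 125.7, 52.7]
orientation: [0.475, 0.88, 0.001, 0.001]
ft_force: [1.7, 0.7, 7.9]
opening: 43.3
gripper_force: 61.8
```

Emit:
{"method": "send_rows", "body": {"steps": [[35,0,0,0.005,0,0,0],[35,0,0,0.008,0,0,0],[35,0,0,0.008,0,0,0]]}}

```text
clock: 12.18
eef_pos: [531.6, 125.7, 52.3]
orientation: [0.475, 0.88, 0.001, 0.001]
ft_force: [-6.8, 0.1, 28.3]
opening: 43.3
gripper_force: 63.7
```

Travel from the seal rest to the hard stop was 3.7 mm, which fits home. To rule out a fingertip catching the cell base, I'll regrip 6 mm higher and press again.

Emit:
{"method": "send_rows", "body": {"steps": [[35,0,0,-0.01,0,0,0],[62,0,0,-0.018,0,0,0],[62,0,0,-0.018,0,0,0],[62,0,0,-0.034,0,0,0],[62,0,0,-0.034,0,0,0],[35,0,0,-0.034,0,0,0],[35,0,0,-0.034,0,0,0],[35,0,0,-0.034,0,0,0],[35,0,0,-0.034,0,0,0]], "newtons": 50}}

```text
clock: 13.3
eef_pos: [530.8, 125.8, 62.2]
orientation: [0.475, 0.88, 0.001, 0.001]
ft_force: [4.2, 2.1, 2.2]
opening: 43.2
gripper_force: 50.6
```

Emit:
{"method": "send_rows", "body": {"steps": [[35,0,0,0.005,0,0,0],[35,0,0,0.01,0,0,0],[35,0,0,0.01,0,0,0]]}}

```text
clock: 13.68
eef_pos: [530.9, 125.8, 58.8]
orientation: [0.475, 0.88, 0.001, 0.001]
ft_force: [2.7, 2.6, 7.9]
opening: 43.1
gripper_force: 51.4
```

Emit:
{"method": "send_rows", "body": {"steps": [[35,0,0,0.004,0,0,0],[35,0,0,0.006,0,0,0],[35,0,0,0.006,0,0,0],[35,0,0,0.006,0,0,0]]}}

```text
clock: 14.18
eef_pos: [531.2, 125.8, 58.5]
orientation: [0.475, 0.88, 0.001, 0.001]
ft_force: [-4.6, 1.3, 21.2]
opening: 43.3
gripper_force: 52.7
```

Emit:
{"method": "send_rows", "body": {"steps": [[35,0.004,0.003,0.001,0,0,0],[35,0.004,0.003,0.001,0,0,0],[35,0.004,0.003,0.001,0,0,0],[35,0.004,0.003,0.001,0,0,0]]}}

```text
clock: 14.68
eef_pos: [531.2, 126.6, 58.4]
orientation: [0.475, 0.88, -0.0, 0.001]
ft_force: [-6.5, -2.7, 25.7]
opening: 43.3
gripper_force: 53.0
```

Emit:
{"method": "send_rows", "body": {"steps": [[35,0.004,0.003,0,0,0,0],[35,0.006,0.004,0,0,0,0],[35,0.006,0.004,0,0,0,0],[35,0.006,0.004,0,0,0,0]]}}

```text
clock: 15.18
eef_pos: [531.2, 127.3, 58.4]
orientation: [0.475, 0.88, -0.002, 0.002]
ft_force: [-7.3, -11.9, 26.4]
opening: 43.3
gripper_force: 53.2
```

```bash
python3 -c "
from h import *
print(ticket.sign_off())"
```

```text
the job is handed in; nothing more can be done
None
```

I handed the job in at about 15 s on the robot's clock: the carriage is against its end stop, and the gripper is still holding the collar pushed fully home (about 26 N down). The last push towards the stop met about 12 N, well above the 5 N sliding friction. Two presses from different grip heights both stopped hard after 3.7 mm, though I took no picture of the final state.

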